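# Clamp the pump head and find the socket that fits its nut

### The job

First wind the crank of the service vise clockwise as far as it goes, so that the jaw clamps the pump head tight. Then try the two look-alike sockets on the brass nut to find the one that drops right down over it; the one that does not fit stays on, or goes back to, the blue mat, standing upright. Finish while still gripping the fitting socket, fully seated on the nut, with the vise still tight, and leave the trough, tip box and tube rack alone.

Things in the scene. Friction and masses are not known exactly. Their poses are not given: they have to be found in the camera images.
- vise: blue service vise screwed to the bench, dark base plate 100 x 250 mm, 15 mm thick (y from -140 to +110 mm). Origin on the bench under the vise; y runs along the jaw travel towards the fixed jaw. Fixed jaw: face at y = 70 mm, top 58 mm above the bench, 80 mm wide. Blue gear housing 70 x 70 mm under the crank at y = -100 mm, top at 60 mm
- crank (a joint): crank angle in rad, 0 = jaw fully open, grows clockwise seen from above, 4.6 = stop; starts at 0 to 0.8. Each rad moves the jaw 5 mm along +y of the vise; its sprung face pushes the head onto the fixed jaw at about 4.0 and presses it with some 14 N at the stop. Stays where it is left; about 0.15 N m to turn
- crank_axis (a point): point on the upright crank axis, 98 mm above the bench, fixed to the vise
- crank_knob (a point): point on the axis of the red crank knob, at the height to grip it, 98 mm above the bench: upright cylinder 18 mm across from 72 to 112 mm above the bench, free to spin on its pin, 50 mm from the crank axis; the flat crank arm under it has its top at 70 mm
- pad: sprung aluminium face of the moving jaw, 64 mm wide, 8 mm thick, 18 to 54 mm above the bench; origin at the vise's origin when the crank is at 0 and the spring is free; it moves along the vise's y and can give way by 4 mm. It pushes the pump head over to the fixed jaw and squares it up
- pump_head: cream pump head block, 60 (x) x 56 (y) x 40 mm, about 0.55 kg, lying loose on the vise base (15 mm above the bench) between the jaws until clamped; origin at the centre of its underside, y along the jaw travel. On its top centre sits a brass hex nut with a short stud
- nut_seat (a point): centre of the foot of the brass nut, on the pump head's top face (55 mm above the bench), fixed to the head; z up. Nut 22 mm across flats, 14 mm tall (top 3 mm only 20 mm across flats), flat normals along x of the head and every 60 degrees; an 8 mm stud stands 4 mm above it. A seated socket's underside rests on the face here; one that does not fit stops about 14 mm higher
- mat: blue socket mat fixed to the bench, 130 (x) x 220 (y) x 4 mm; origin at the centre of its underside, the sockets stand along its y about 100 mm apart
- socket_1: hex socket, 0.22 kg, 75 mm tall, upright on the mat, bore down: dark part 32 mm across flats from 0 to 35 mm, bright hex grip 24 mm across flats from 35 to 75 mm. Hex bore 20 mm deep, open below. Origin: centre of the underside, z up; flats of outside and bore have normals along x and every 60 degrees. The place in the row changes and tells nothing of the bore
- socket_2: hex socket, the same outside as socket_1 and standing likewise. One of the two has a bore 24.5 mm across flats, some 1.2 mm free all round the nut; the other bore (17 mm) is too small and that socket rests on top of the nut. Neither looks nor place tell which is which: it has to be tried
- trough: white open trough 75 x 110 x 50 mm; bystander, loose, leave it alone; origin at the centre of its underside
- tip_box: clear box with yellow lid 87 x 127 x 50 mm; bystander, loose, leave it alone; origin at the centre of its underside
- tube_rack: black tube rack with white caps 85 x 127 x 34 mm; bystander, loose, leave it alone; origin at the centre of its underside
There are look-alikes about, which are no part of the job. There is more than one size of the pump_head; the job needs the middle-sized.

How it is judged:
On the way, in this order (a step that is already met when the one before it is completed fails the run):
1. the vise is wound tight: the jaw face presses the pump head against the fixed jaw (contact force between pad and pump_head above 5 N and y of nut_seat in the frame of vise above 0.038 m), for 0.2 s.
2. the socket that fits is down over the nut (((horizontal distance between socket_1 and nut_seat below 0.004 m and z of socket_1 in the frame of nut_seat between -0.004 and 0.005 m and angle between socket_1's own z axis and vertical below 0.1 rad) or (horizontal distance between socket_2 and nut_seat below 0.004 m and z of socket_2 in the frame of nut_seat between -0.004 and 0.005 m and angle between socket_2's own z axis and vertical below 0.1 rad))), for 0.2 s.
At the end, for the whole second after the job is handed in: Fitting socket over the nut: underside within 5 mm of the head's top, 4 mm off centre, tilt under 0.1 rad, still, gripped with over 2 N; jaw face presses the head (against the fixed jaw) with over 5 N; other socket upright on the mat, not held (all of step 1 and ((horizontal distance between socket_1 and nut_seat below 0.004 m and z of socket_1 in the frame of nut_seat between -0.004 and 0.005 m and angle between socket_1's own z axis and vertical below 0.1 rad and contact force between the fingers and socket_1 above 2 N and linear speed of socket_1 below 0.02 m/s and angle between socket_2's own z axis and vertical below 0.15 rad and z of socket_2 in the frame of mat between 0.001 and 0.008 m and x of socket_2 in the frame of mat between -0.065 and 0.065 m and y of socket_2 in the frame of mat between -0.11 and 0.11 m and contact force between socket_2 and the fingers below 0.1 N) or (horizontal distance between socket_2 and nut_seat below 0.004 m and z of socket_2 in the frame of nut_seat between -0.004 and 0.005 m and angle between socket_2's own z axis and vertical below 0.1 rad and contact force between the fingers and socket_2 above 2 N and linear speed of socket_2 below 0.02 m/s and angle between socket_1's own z axis and vertical below 0.15 rad and z of socket_1 in the frame of mat between 0.001 and 0.008 m and x of socket_1 in the frame of mat between -0.065 and 0.065 m and y of socket_1 in the frame of mat between -0.11 and 0.11 m and contact force between socket_1 and the fingers below 0.1 N))); the arm keeps its last pose, push and grip.
It fails at once if a socket is brought to the nut before the vise is wound up (value of joint crank below 3.8 rad and distance between any of socket_1, socket_2 and nut_seat below 0.05 m).
It fails at once if the trough, tip box or tube rack is shifted by more than 30 mm (distance of any of trough, tip_box, tube_rack from where it was at the start of the episode above 0.03 m).
It also fails if it takes over 72 s, if anything falls off the work surface, if the arm or the gripper's body presses on something with over 40 N, if the wrist force passes 120 N, or if a joint passes its speed limit or range.

### The arm

A 6-joint arm with a two-finger parallel gripper is mounted at the origin on the work surface. World frame = base frame: x ahead of the robot, y to its left, z up, the work surface at z = 0. Lengths are in m, angles in rad, forces in N, time in s.
With the tool pointing down it reaches from about 0.325 to 0.775 m from the base axis. Payload 5.5 kg.
Tool frame: the origin (TCP) lies midway between the tips of the shut fingers; the grasp point (between the pads) lies 19 mm behind it; z points along the fingers, y is the direction in which the jaws open and shut (so a half turn about z gives the same grasp; the last joint's range is limited). The gripper opens to 88 mm and grips with 3 to 60 N. Pads are 20 mm wide; open, the fingers measure 115 mm over their backs; the gripper's body (75 mm by 178 mm) begins 61 mm behind the grasp point.
Start: joints at [-1.174, 0.091, 1.231, -0, 1.82, -0.057], TCP at [0.263, -0.539, 0.195] pointing down, gripper open.
Joint ranges: [-2.87, 2.87], [-0.86, 2.18], [0.17, 2.46], [-1.51, 4.65], [0.06, 2.69], [-2.65, 2.65]. Speed limits (rad/s): [2.57, 2.57, 3.01, 3.14, 3.14, 3.14].

### API

Orientations are given as a rotation vector (axis times angle).
In Python, from station import state, cams, ticket, finder gives the robot as it stands. The module is installed in compiled form; this text tells all that it offers.
- The arm moves only by the tool drive_tool, never from a script. Its argument "increments" is a list of rows, each a list of 6 numbers: the shift along the world's x, y, z in mm, then the turn, a rotation vector about the world's x, y, z in units of 6 degrees (1.0 is 6 degrees). A call has 1 to 20 rows; each row is the pose to reach, as a shift and turn from the pose commanded when the call began; what a row does not reach only later rows make up. A row lasts 1/10 s, in which the tool goes at most 50 mm and 8.59 degrees, less where a joint would pass 70% of its speed; a pose out of reach is approached as far as the arm can. A call with a gripper value outside its range is refused whole. "grip" is the closure in counts, from 0 (fully open) to 255 (shut), set as the call begins (left out, the last holds). The fingers move at their own pace and stop on an object; "force" is the grip in N (left out, the last holds). Time passes only in rows, so rows that repeat a pose let the fingers close. It gives the time, the measured TCP pose, the force and the opening at its end, in the units of the state.
- state(): the state, without advancing time (a new reading comes with each control period).
- cams.get_image(name): name is "scene" or "top" or "wrist"; returns a dict with "image" (480x640x3 uint8, red, green, blue), "depth" (480x640 float32, m along the optical axis (not along the pixel's ray), 0 where there is no reading), "vertical_fov" (degrees; the focal length in pixels is half the picture's height over the tangent of half this angle, whatever the lens; pixels are square), "cx", "cy" (the principal point, pixels), "extrinsics" (4x4, takes a point from world to camera coordinates). Camera axes: x right, y down, z forward; pixel columns grow to the right and rows downward; lengths in m; the calibration is good to about 2 mm. A picture is of the moment at which its call begins.
- ticket.sign_off(): hands the job in, once; it reports no verdict.
Trained networks look in a picture, given as the dict that the camera call returned (one of the last four; its "shot" number tells which), for a name from the list of things; names that differ only in an ending like _2 or _b are one class to them, and where a whole thing is asked for, a point or a joint stands for the part that bears it (a point fixed in the world has none). Each returns a list of dicts, best first, with "p" (0 to 1); they miss things now and then, are a little off and sometimes report something else, mostly with a low value. They report only what shows in the picture. A call takes as long as a camera call. They do not tell look-alikes from the thing itself.
- finder.look_for(picture, thing): "location" ([x, y, z] in m, in world coordinates, good to about 4 mm: the middle of the surface that is visible of it).
- finder.cut_out(picture, thing): "region" (480x640 bool, what is visible of it).
- finder.tip_of(picture, thing): "location" ([x, y, z] in m, in world coordinates, good to about 4 mm: a listed point, or the origin of a listed thing).
The state is a dict: "time": time; "joint_pos": joint angles; "joint_velocities": joint speeds; "joint_torque": joint torques, N m; "eef_pos": TCP position; "tool_rot": TCP orientation; "wrist_force": force on the tool from outside, world axes, zero at the start; "ft_torque": the same for the moment, N m; "width": finger opening in m.
Only numpy, scipy, OpenCV 4.12 (cv2) and the standard library are available. Lean on these libraries where they do the work, as an engineer would, in place of code of your own. Each camera call takes 0.05 s, during which the arm holds its last target. There are 200 camera calls.

## Working session

There is one attempt and no reset: what is moved stays moved. The work goes in short steps, Python scripts to look and compute and a tool call to move; the robot and the scene stay as the last step left them, time stands still between calls to the robot, and variables do not carry over. Pictures are saved under pics/ and viewed, about 8 in all and at most 12, crops included, and the job is handed in when it is done.

Besides the shell and the picture viewer there is one more tool, called after "Emit:" by a JSON object that holds its "method" and its "body". drive_tool: Moves the arm, as the interface text tells. Its arguments: {"type":"object","properties":{"increments":{"type":"array","items":{"type":"array","items":{"type":"number"}}},"grip":{"type":"number"},"force":{"type":"number"}},"required":["increments"]}

```bash
mkdir -p pics; cat > h.py <<'E'
import numpy as np, cv2
from station import state, cams, ticket, finder
def shot(n): return cams.get_image(n)
def K(p): return 240/np.tan(np.radians(p["vertical_fov"])/2)
def proj(p,X):
    c=p["extrinsics"]@np.append(X,1); f=K(p); return np.array([f*c[0]/c[2]+p["cx"],f*c[1]/c[2]+p["cy"]])
def cloud(p):
    f=K(p); d=p["depth"]; v,u=np.mgrid[:480,:640]
    P=np.stack([(u-p["cx"])/f*d,(v-p["cy"])/f*d,d,np.ones_like(d)],-1)
    return (P@np.linalg.inv(p["extrinsics"]).T)[...,:3]
def save(n,im,s=1): cv2.imwrite("pics/"+n,cv2.resize(im[...,::-1],None,fx=s,fy=s))
E
python3 - <<'E'
from h import *
s=state(); print({k:np.round(v,3) for k,v in s.items()})
A=shot("scene");B=shot("top")
save("scene.png",A["image"]);save("top.png",B["image"])
for n,p in(("scene",A),("top",B)):
  print(n,p["vertical_fov"],np.round(np.linalg.inv(p["extrinsics"])[:3,3],3))
  for t in["vise","crank_axis","crank_knob","pad","pump_head","nut_seat","mat","socket_1","trough","tip_box","tube_rack"]:
    for r in finder.tip_of(p,t)[:4]: print(t,round(r["p"],2),np.round(r["location"],3),np.round(proj(p,r["location"])))
E
```

```text
{'time': np.float64(0.0), 'joint_pos': array([-1.174,  0.092,  1.232,  0.   ,  1.82 , -0.057]), 'joint_velocities': array([ 0.   ,  0.002, -0.   , -0.002, -0.002,  0.001]), 'joint_torque': array([-3.0000e-03, -4.4646e+01, -4.0645e+01,  6.9000e-02,  2.9000e-02,
       -0.0000e+00]), 'eef_pos': array([ 0.263, -0.539,  0.193]), 'tool_rot': array([-3.059e+00, -7.060e-01,  1.000e-03]), 'wrist_force': array([-0.267,  0.146, -0.511]), 'ft_torque': array([-0.028, -0.051,  0.042]), 'width': np.float64(0.088)}
scene 48.58828975524142 [1.377 0.345 0.891]
vise 0.87 [0.537 0.144 0.004] [369. 255.]
crank_axis 0.56 [0.549 0.039 0.098] [325. 218.]
crank_axis 0.39 [ 0.545 -0.281  0.001] [207. 215.]
crank_knob 0.71 [0.511 0.078 0.099] [347. 211.]
crank_knob 0.51 [0.526 0.18  0.017] [386. 252.]
crank_knob 0.47 [ 0.563 -0.332  0.01 ] [185. 212.]
pad 0.64 [0.538 0.15  0.001] [372. 257.]
pump_head 0.83 [0.529 0.18  0.015] [386. 254.]
pump_head 0.8 [0.383 0.218 0.004] [417. 221.]
pump_head 0.62 [0.567 0.364 0.002] [463. 291.]
pump_head 0.21 [0.53  0.18  0.053] [387. 242.]
nut_seat 0.95 [0.386 0.218 0.03 ] 
[... 791 characters left out ...]
]
pump_head 0.87 [0.527 0.18  0.019] [269. 271.]
pump_head 0.66 [ 0.385  0.218 -0.004] [255. 330.]
pump_head 0.63 [0.569 0.36  0.   ] [197. 256.]
nut_seat 0.95 [0.565 0.363 0.054] [190. 256.]
nut_seat 0.76 [0.384 0.218 0.032] [253. 332.]
nut_seat 0.69 [0.53  0.179 0.054] [268. 269.]
mat 0.91 [ 0.543 -0.277  0.002] [455. 261.]
mat 0.2 [0.549 0.043 0.098] [326. 259.]
socket_1 0.79 [ 0.554 -0.222 -0.   ] [432. 257.]
socket_1 0.74 [ 0.568 -0.335  0.005] [478. 251.]
trough 0.87 [ 0.77  -0.053  0.004] [362. 172.]
tip_box 0.68 [ 0.539  0.144 -0.002] [284. 267.]
tip_box 0.58 [0.42  0.455 0.   ] [157. 318.]
tip_box 0.16 [ 0.552 -0.223 -0.002] [432. 258.]
tube_rack 0.75 [0.772 0.153 0.003] [279. 173.]
```

View pics/scene.png

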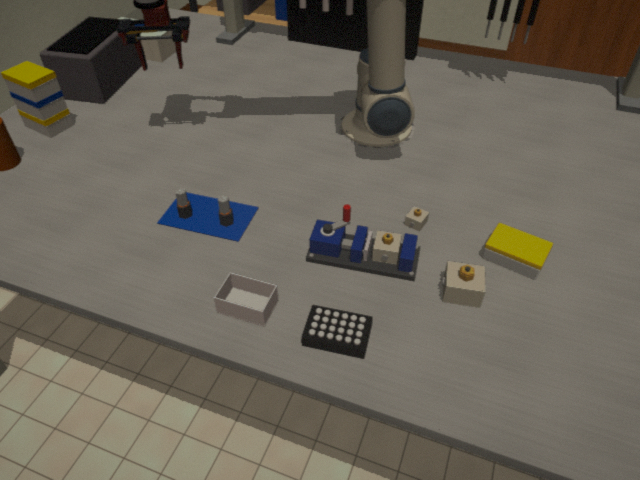

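```bash
python3 - <<'E'
from h import *
B=shot("top"); im=B["image"]; save("topcrop.png",im[190:350,140:420],2.8)
C=cloud(B)
# tops: yaw by minAreaRect in world xy for various things
def rect(mask,name):
    P=C[mask][:,:2]; print(name,mask.sum(), [np.round(x,3) for x in cv2.minAreaRect((P*1000).astype(np.float32))], np.round(np.median(C[mask][:,2]),3), np.round(P.mean(0),4))
X,Y,Z=C[...,0],C[...,1],C[...,2]
rect((abs(X-.53)<.05)&(abs(Y-.179)<.042)&(Z>.05)&(Z<.0565),"head top")
rect((abs(X-.54)<.2)&(abs(Y-.277)>0)&(abs(Y+.277)<.16)&(Z>.002)&(Z<.012),"mat")
for n,c in(("s_a",(.553,-.222)),("s_b",(.567,-.334))):
    rect((abs(X-c[0])<.03)&(abs(Y-c[1])<.03)&(Z>.07),n)
    rect((abs(X-c[0])<.03)&(abs(Y-c[1])<.03)&(Z>.03),n+"full")
rect((abs(X-.55)<.08)&(abs(Y-.05)<.08)&(Z>.103),"knob")
rect((abs(X-.55)<.08)&(abs(Y-.05)<.08)&(Z>.055)&(Z<.064),"housing")
rect((abs(X-.54)<.09)&(abs(Y-.144)<.2)&(Z>.01)&(Z<.02),"base")
rect((abs(X-.54)<.09)&(abs(Y-.22)<.05)&(Z>.0565)&(Z<.062),"fixed jaw")
E
```

```text
head top 410 [array([530.701, 178.574]), array([76.066, 83.896]), np.float64(2.355)] 0.054 [0.5288 0.179 ]
mat 8119 [array([ 540.007, -277.003]), array([399.87, 319.92]), np.float64(0.018)] 0.004 [ 0.5417 -0.2786]
s_a 103 [array([ 551.916, -221.52 ]), array([25.86 , 23.791]), np.float64(88.719)] 0.079 [ 0.5512 -0.2204]
s_afull 185 [array([ 551.565, -218.891]), array([30.964, 31.529]), np.float64(85.035)] 0.076 [ 0.55   -0.2173]
s_b 102 [array([ 563.094, -332.196]), array([25.422, 25.003]), np.float64(41.253)] 0.079 [ 0.563  -0.3314]
s_bfull 203 [array([ 563.431, -330.602]), array([32.165, 31.862]), np.float64(1.093)] 0.071 [ 0.5622 -0.3278]
knob 49 [array([510.859,  75.469]), array([15.895, 16.14 ]), np.float64(88.668)] 0.112 [0.511  0.0751]
housing 896 [array([546.98 ,  69.157]), array([ 79.673, 120.384]), np.float64(6.656)] 0.06 [0.5487 0.0659]
base 1445 [array([547.207, 172.133]), array([146.252, 339.288]), np.float64(4.023)] 0.015 [0.5404 0.1316]
fixed jaw 367 [array([530.835, 205.83 ]), array([79.288, 73.101]), np.float64(6.669)] 0.058 [0.5271 0.2169]
```

View pics/topcrop.png

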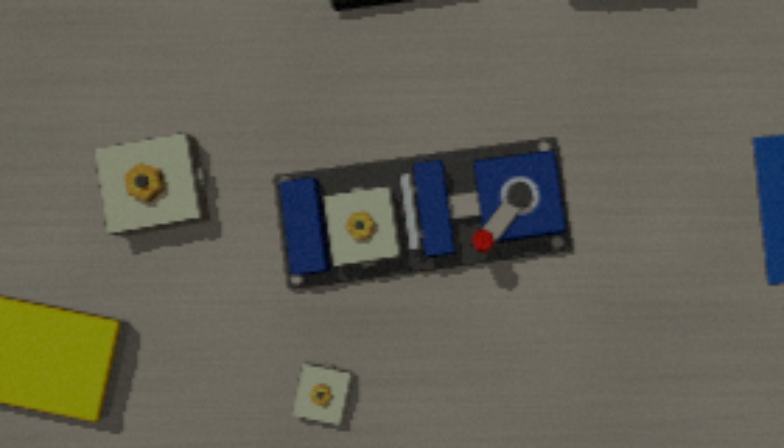

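Candidates for the pump head in the scene picture are (386,242) in the vise, the small one at (417,215) and the big one at (465,275). The middle-sized one is in the vise. The crank knob is at (347,211) and the sockets are at (184,205) and (227,210). The top crop confirms this: the vise is yawed about 6.7°, with the knob at crop (482,239) and the axis at (519,195). I'll move above the vise for a close look.

Emit:
{"method": "drive_tool", "body": {"increments": [[250,600,85,0,0,11.8],[250,600,85,0,0,11.8],[250,600,85,0,0,11.8],[250,600,85,0,0,11.8],[250,600,85,0,0,11.8],[250,600,85,0,0,11.8],[250,600,85,0,0,11.8],[250,600,85,0,0,11.8],[250,600,85,0,0,11.8],[250,600,85,0,0,11.8],[250,600,85,0,0,11.8],[250,600,85,0,0,11.8],[250,600,85,0,0,11.8],[250,600,85,0,0,11.8],[250,600,85,0,0,11.8],[250,600,85,0,0,11.8],[250,600,85,0,0,11.8],[250,600,85,0,0,11.8],[250,600,85,0,0,11.8]], "grip": 0, "force": 30}}

```text
time: 3.15
eef_pos: [0.5129, 0.0597, 0.2797]
tool_rot: [2.088, 2.347, 0.0]
wrist_force: [0.3, -0.3, -0.5]
width: 0.0877
```

```bash
python3 - <<'E'
from h import *
s=state(); print(s["time"],np.round(s["eef_pos"],4),np.round(s["tool_rot"],3),np.round(s["joint_pos"],2))
W=shot("wrist"); save("w1.png",W["image"]); print(np.round(np.linalg.inv(W["extrinsics"])[:3,3],3))
for t in["crank_axis","crank_knob","nut_seat","pump_head","pad","vise"]:
    for r in finder.tip_of(W,t)[:3]: print(t,round(r["p"],2),np.round(r["location"],4),np.round(proj(W,r["location"])))
C=cloud(W);X,Y,Z=C[...,0],C[...,1],C[...,2]
def rect(m,n):
    P=C[m][:,:2]; 
    if m.sum()>9: print(n,m.sum(),[np.round(x,1) for x in cv2.minAreaRect((P*1000).astype(np.float32))],np.round(np.median(Z[m]),4),np.round(P.mean(0),4))
near=(abs(X-.55)<.08)&(abs(Y-.05)<.08)
rect(near&(Z>.107)&(Z<.117),"knob"); rect(near&(Z>.066)&(Z<.074),"arm");rect(near&(Z>.076)&(Z<.1)&(np.hypot(X-.548,Y-.04)<.03),"hub")
rect((abs(X-.53)<.05)&(abs(Y-.179)<.027)&(Z>.052)&(Z<.057),"head")
E
```

```text
3.15 [0.5129 0.0597 0.2797] [2.088 2.347 0.   ] [ 0.05 -0.1   1.27 -0.    1.97 -0.07]
[0.505 0.134 0.469]
crank_axis 0.73 [0.5498 0.0411 0.093 ] [347. 228.]
crank_knob 0.74 [0.5121 0.0803 0.0963] [319. 191.]
nut_seat 0.94 [0.5277 0.1797 0.0515] [342. 102.]
nut_seat 0.86 [0.3837 0.2144 0.0251] [225.  59.]
nut_seat 0.28 [0.5507 0.0413 0.0931] [348. 228.]
pump_head 0.8 [ 0.3845  0.2148 -0.0027] [232.  64.]
pump_head 0.76 [0.5256 0.1777 0.016 ] [338. 107.]
pad 0.85 [ 0.5382  0.1528 -0.0006] [344. 129.]
vise 0.87 [ 0.5392  0.1433 -0.0028] [344. 137.]
knob 206 [array([511. ,  77.3]), array([16.2, 16.1]), np.float64(6.9)] 0.1106 [0.5107 0.0772]
arm 563 [array([532.6,  62.3]), array([21.4, 68.9]), np.float64(46.7)] 0.0694 [0.539  0.0552]
head 2128 [array([527.4, 180. ]), array([60.1, 55.3]), np.float64(6.7)] 0.0538 [0.5265 0.1798]
```

View pics/w1.png

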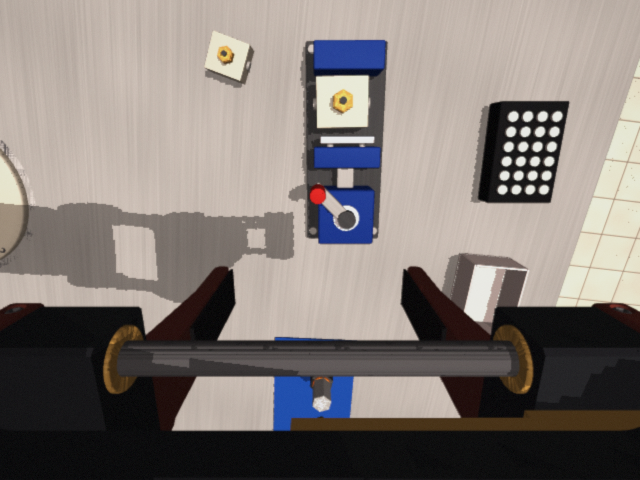

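Emit:
{"method": "drive_tool", "body": {"increments": [[-2,17.5,-50,0,0,0],[-2,17.5,-90,0,0,0],[-2,17.5,-130,0,0,0],[-2,17.5,-160,0,0,0],[-2,17.5,-180,0,0,0],[-2,17.5,-195,0,0,0],[-2,17.5,-200,0,0,0],[-2,17.5,-200,0,0,0],[-2,17.5,-200,0,0,0]]}}

```text
time: 4.4
eef_pos: [0.5118, 0.0783, 0.0809]
tool_rot: [2.085, 2.348, 0.002]
wrist_force: [0.1, 0.7, -0.6]
width: 0.0879
```

Emit:
{"method": "drive_tool", "body": {"increments": [[0,0,0,0,0,0],[0,0,0,0,0,0],[0,0,0,0,0,0],[0,0,0,0,0,0],[0,0,0,0,0,0],[0,0,0,0,0,0],[0,0,0,0,0,0]], "grip": 255, "force": 25}}

```text
time: 5.1
eef_pos: [0.511, 0.0782, 0.0795]
tool_rot: [-2.086, -2.349, 0.0]
wrist_force: [-0.1, -0.3, -0.1]
width: 0.0352
```

Emit:
{"method": "drive_tool", "body": {"increments": [[0,0,0,0,0,0],[0,0,0,0,0,0],[0,0,0,0,0,0],[0,0,0,0,0,0],[0,0,0,0,0,0]]}}

```text
time: 5.6
eef_pos: [0.5107, 0.0782, 0.0795]
tool_rot: [-2.085, -2.349, 0.001]
wrist_force: [-2.3, -0.1, 0.3]
width: 0.0163
```

Emit:
{"method": "drive_tool", "body": {"increments": [[5.2,4.6,0,0,0,0],[11.1,8.5,0,0,0,0],[17.4,11.5,0,0,0,0],[24,13.5,0,0,0,0],[30.9,14.7,0,0,0,0],[37.9,14.8,0,0,0,0],[44.8,14,0,0,0,0],[44.8,14,0,0,0,0],[44.8,14,0,0,0,0]]}}

```text
time: 6.5
eef_pos: [0.5566, 0.0959, 0.0796]
tool_rot: [-2.081, -2.35, -0.009]
wrist_force: [0.9, 10.4, -1.6]
width: 0.0164
```

```bash
python3 - <<'E'
from h import *
s=state(); print({k:np.round(v,4) for k,v in s.items() if k in("eef_pos","wrist_force","ft_torque","width")})
c=np.array([.5475,.042]);print(np.linalg.norm(s["eef_pos"][:2]-c), np.degrees(np.arctan2(*(s["eef_pos"][:2]-c)[::-1])))
B=shot("top")
for t in["crank_axis","crank_knob","pad"]:
    for r in finder.tip_of(B,t)[:2]: print(t,round(r["p"],2),np.round(r["location"],4))
th=np.radians(79.4-np.arange(0,210,10)); print(np.round(50*np.c_[np.cos(th)-np.cos(th[0]),np.sin(th)-np.sin(th[0])],1).tolist())
E
```

```text
{'eef_pos': array([0.5566, 0.0959, 0.0796]), 'wrist_force': array([ 0.8508, 10.4258, -1.5537]), 'ft_torque': array([ 1.8858, -0.293 ,  0.018 ]), 'width': np.float64(0.0164)}
0.05465049345286586 80.39607947988371
crank_axis 0.97 [0.5498 0.0434 0.0998]
pad 0.43 [0.5333 0.1531 0.0013]
[[0.0, 0.0], [8.4, -2.3], [16.3, -6.1], [23.3, -11.2], [29.4, -17.4], [34.4, -24.6], [38.0, -32.5], [40.1, -41.0], [40.8, -49.7], [39.9, -58.3], [37.6, -66.7], [33.8, -74.6], [28.8, -81.7], [22.5, -87.8], [15.3, -92.7], [7.4, -96.3], [-1.0, -98.5], [-9.7, -99.1], [-18.4, -98.3], [-26.8, -95.9], [-34.6, -92.2]]
```

```bash
python3 - <<'E'
import numpy as np
th=np.radians(82-np.arange(10,211,10)); print(np.round(np.c_[549.6+50*np.cos(th)-555.5,45.5+50*np.sin(th)-92.2],1).tolist())
E
```

```text
[[9.6, 0.9], [17.6, -2.6], [24.9, -7.3], [31.3, -13.2], [36.5, -20.2], [40.5, -28.0], [43.0, -36.3], [44.1, -45.0], [43.6, -53.7], [41.7, -62.2], [38.2, -70.2], [33.5, -77.5], [27.6, -83.9], [20.6, -89.1], [12.8, -93.1], [4.5, -95.6], [-4.2, -96.7], [-12.9, -96.2], [-21.4, -94.3], [-29.4, -90.8], [-36.7, -86.1]]
```

Emit:
{"method": "drive_tool", "body": {"increments": [[9.6,0.9,0,0,0,0],[17.6,-2.6,0,0,0,0],[24.9,-7.3,0,0,0,0],[31.3,-13.2,0,0,0,0],[36.5,-20.2,0,0,0,0],[40.5,-28,0,0,0,0],[43,-36.3,0,0,0,0],[44.1,-45,0,0,0,0],[43.6,-53.7,0,0,0,0],[41.7,-62.2,0,0,0,0],[41.7,-62.2,0,0,0,0],[41.7,-62.2,0,0,0,0]]}}

```text
time: 7.9
eef_pos: [0.5964, 0.0286, 0.0795]
tool_rot: [-2.086, -2.347, 0.004]
wrist_force: [-5.6, 1.5, 2.0]
width: 0.0163
```

```bash
python3 - <<'E'
import numpy as np
a=np.arange(-28,-150,-10);th=np.radians(a); print([(int(t),*x) for t,x in zip(a,np.round(np.c_[548.6+50*np.cos(th)-597.2,45+50*np.sin(th)-30],1).tolist())])
E
```

```text
[(-28, -4.5, -8.5), (-38, -9.2, -15.8), (-48, -15.1, -22.2), (-58, -22.1, -27.4), (-68, -29.9, -31.4), (-78, -38.2, -33.9), (-88, -46.9, -35.0), (-98, -55.6, -34.5), (-108, -64.1, -32.6), (-118, -72.1, -29.1), (-128, -79.4, -24.4), (-138, -85.8, -18.5), (-148, -91.0, -11.5)]
```

Emit:
{"method": "drive_tool", "body": {"increments": [[-4.5,-8.5,0,0,0,0],[-9.2,-15.8,0,0,0,0],[-15.1,-22.2,0,0,0,0],[-22.1,-27.4,0,0,0,0],[-29.9,-31.4,0,0,0,0],[-38.2,-33.9,0,0,0,0],[-38.2,-33.9,0,0,0,0],[-38.2,-33.9,0,0,0,0]]}}

```text
time: 8.7
eef_pos: [0.5608, -0.0023, 0.0796]
tool_rot: [2.084, 2.35, 0.009]
wrist_force: [5.5, 10.9, -2.4]
width: 0.0163
```

Emit:
{"method": "drive_tool", "body": {"increments": [[-8.7,1.4,0,0,0,0],[-17.4,1.9,0,0,0,0],[-17.4,1.9,0,0,0,0],[-17.4,1.9,0,0,0,0]]}}

```text
time: 9.1
eef_pos: [0.5543, -0.0021, 0.0801]
tool_rot: [2.071, 2.333, 0.031]
wrist_force: [50.3, 5.7, -23.6]
width: 0.0252
```

```bash
python3 - <<'E'
from h import *
s=state(); print({k:np.round(v,4) for k,v in s.items() if k in("eef_pos","wrist_force","ft_torque","width")})
B=shot("top")
for t in["pad","nut_seat"]:
    for r in finder.tip_of(B,t)[:3]: print(t,round(r["p"],2),np.round(r["location"],4))
save("t2.png",B["image"][220:320,200:360],5)
E
```

```text
{'eef_pos': array([ 0.5543, -0.0021,  0.0801]), 'wrist_force': array([ 50.3379,   5.702 , -23.6445]), 'ft_torque': array([ 0.9953, -8.666 ,  0.15  ]), 'width': np.float64(0.0252)}
pad 0.53 [ 0.5329  0.1657 -0.0008]
nut_seat 0.88 [0.5269 0.1885 0.0527]
nut_seat 0.64 [0.5663 0.3608 0.0539]
nut_seat 0.57 [0.3852 0.2168 0.0281]
```

View pics/t2.png

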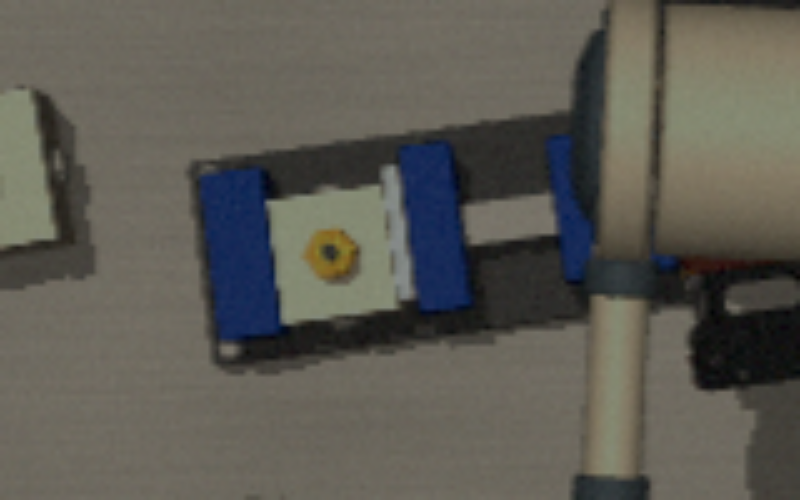

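The head sits against the fixed jaw, the pad is pressed against it, and the stop is reached (50 N). I'll relax, release and lift.

Emit:
{"method": "drive_tool", "body": {"increments": [[5,0,0,0,0,0],[10,0,0,0,0,0],[10,0,0,0,0,0]]}}

```text
time: 9.55
eef_pos: [0.5596, -0.0018, 0.0799]
tool_rot: [2.077, 2.341, 0.019]
wrist_force: [28.4, 6.1, -12.7]
width: 0.0167
```

Emit:
{"method": "drive_tool", "body": {"increments": [[0,0,0,0,0,0],[0,0,0,0,0,0],[0,0,0,0,0,0],[0,0,0,0,0,0],[0,0,0,0,0,0],[0,0,0,0,0,0]], "grip": 100}}

```text
time: 10.15
eef_pos: [0.5518, -0.0025, 0.0796]
tool_rot: [2.086, 2.348, -0.001]
wrist_force: [-0.6, -0.4, -0.3]
width: 0.0534
```

```bash
python3 - <<'E'
from h import *
s=state(); print({k:np.round(v,4) for k,v in s.items() if k in("eef_pos","tool_rot","wrist_force","width")})
E
```

```text
{'eef_pos': array([ 0.5518, -0.0025,  0.0796]), 'tool_rot': array([ 2.0861e+00,  2.3485e+00, -6.0000e-04]), 'wrist_force': array([-0.5809, -0.3825, -0.2792]), 'width': np.float64(0.0534)}
```

Emit:
{"method": "drive_tool", "body": {"increments": [[0,0,45,0,0,0],[0,0,95,0,0,0],[0,-30,140,0,0,0],[0,-75,180,0,0,0],[0,-120,200,0,0,0],[0,-165,200,0,0,0],[0,-210,200,0,0,0],[0,-255,200,0,0,0],[0,-300,200,0,0,0],[0,-325,200,0,0,0],[0,-325,200,0,0,0],[0,-325,200,0,0,0]], "grip": 0}}

```text
time: 11.35
eef_pos: [0.5518, -0.3271, 0.2792]
tool_rot: [-2.086, -2.348, -0.0]
wrist_force: [0.7, 0.2, 0.4]
width: 0.0879
```

```bash
cat > sock.py <<'E'
from h import *
def hexfit(P,af):
    # yaw (mod 60) and centre of a regular hexagon from its filled points: min width (mm) over directions
    a=np.radians(np.arange(0,60,.5)); best=None
    for t in a:
        cs=[];w=0
        for k in range(3):
            d=np.array([np.cos(t+k*np.pi/3),np.sin(t+k*np.pi/3)]); q=P@d; lo,hi=np.percentile(q,[2,98]); cs.append((d,(lo+hi)/2)); w+=hi-lo
        if best is None or w<best[0]:
            D=np.array([c[0] for c in cs]); m=np.array([c[1] for c in cs]); best=(w,np.degrees(t),np.linalg.lstsq(D,m,rcond=None)[0])
    return best
E
python3 - <<'E'
from sock import *
s=state(); print({k:np.round(v,4) for k,v in s.items() if k in("eef_pos","tool_rot","joint_pos","time")})
W=shot("wrist"); save("w2.png",W["image"])
C=cloud(W);X,Y,Z=C[...,0],C[...,1],C[...,2]
for r in finder.tip_of(W,"socket_1"): print(round(r["p"],2),np.round(r["location"],4),np.round(proj(W,r["location"])))
for c in((.553,-.222),(.566,-.333)):
    n=(np.hypot(X-c[0],Y-c[1])<.026)
    for lo,hi in((.074,.085),(.034,.044)):
        m=n&(Z>lo)&(Z<hi); 
        if m.sum()>20:
            w,t,ctr=hexfit(C[m][:,:2]*1000,0); print(c,lo,m.sum(),np.round(w/3,1),t,np.round(ctr,1),np.round(np.median(Z[m]),4),np.round(C[m].mean(0),4))
B=shot("top");C=cloud(B);X,Y,Z=C[...,0],C[...,1],C[...,2]
for r in finder.tip_of(B,"nut_seat"): print("nut",round(r["p"],2),np.round(r["location"],4))
m=(abs(X-.53)<.05)&(abs(Y-.188)<.03)&(Z>.05)&(Z<.0565)
print("head",[np.round(v,1) for v in cv2.minAreaRect((C[m][:,:2]*1000).astype(np.float32))])
E
```

```text
{'time': np.float64(11.35), 'joint_pos': array([-5.8830e-01,  2.4690e-01,  9.0590e-01,  3.0000e-04,  1.9896e+00,
       -7.0590e-01]), 'eef_pos': array([ 0.5518, -0.3271,  0.2792]), 'tool_rot': array([-2.0864e+00, -2.3476e+00, -2.0000e-04])}
0.73 [ 0.5633 -0.3298  0.0064] [326. 200.]
0.59 [ 0.548  -0.2208  0.0051] [324. 116.]
(0.553, -0.222) 0.074 452 22.6 53.5 [ 551.  -219.8] 0.0778 [ 0.551  -0.2197  0.0777]
(0.553, -0.222) 0.034 177 30.3 57.00000000000001 [ 550.6 -220.8] 0.0379 [ 0.5494 -0.2262  0.0381]
(0.566, -0.333) 0.074 359 22.6 52.50000000000001 [ 562.9 -330.4] 0.0777 [ 0.563  -0.3303  0.0777]
(0.566, -0.333) 0.034 160 29.5 57.5 [ 562.2 -328.7] 0.038 [ 0.5604 -0.3231  0.0382]
nut 0.64 [0.5284 0.1861 0.0521]
nut 0.63 [0.3859 0.2152 0.0288]
head [array([527.6, 187.5]), array([59.1, 73.5]), np.float64(89.6)]
```

View pics/w2.png

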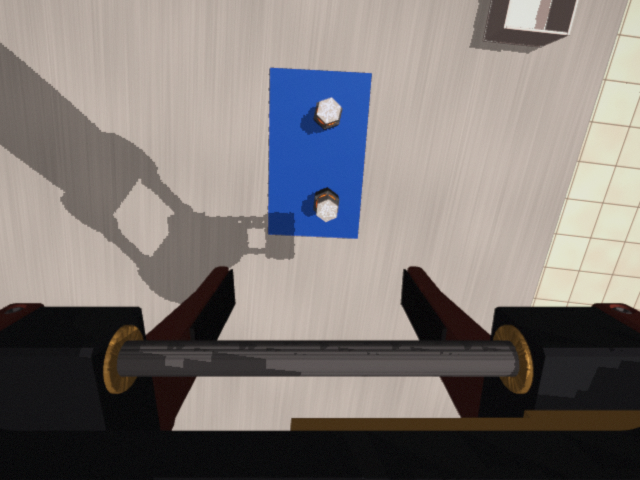

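The wrist picture shows the sockets at (328,112) and (327,208), with flats at about -6° yaw. I'll grasp the upper one first, which is nearer the vise.

Emit:
{"method": "drive_tool", "body": {"increments": [[0,45,-40,0,0,-1],[-1,90,-80,0,0,-2],[-1,107,-120,0,0,-2],[-1,107,-150,0,0,-2],[-1,107,-180,0,0,-2],[-1,107,-210,0,0,-2],[-1,107,-228,0,0,-2],[-1,107,-233,0,0,-2],[-1,107,-233,0,0,-2],[-1,107,-233,0,0,-2]]}}

```text
time: 12.55
eef_pos: [0.5518, -0.2199, 0.0483]
tool_rot: [2.318, 2.118, 0.002]
wrist_force: [-0.0, 0.0, -0.0]
width: 0.0878
```

Emit:
{"method": "drive_tool", "body": {"increments": [[0,0,0,0,0,0],[0,0,0,0,0,0],[0,0,0,0,0,0],[0,0,0,0,0,0],[0,0,0,0,0,0],[0,0,0,0,0,0],[0,0,0,0,0,0],[0,0,0,0,0,0],[0,0,0,0,0,0],[0,0,0,0,0,0],[0,0,0,0,0,0],[0,0,0,0,0,0]], "grip": 255, "force": 25}}

```text
time: 13.75
eef_pos: [0.5509, -0.22, 0.0465]
tool_rot: [-2.32, -2.118, 0.0]
wrist_force: [1.2, -0.2, 1.0]
width: 0.0233
```

Emit:
{"method": "drive_tool", "body": {"increments": [[0,0,40,0,0,0],[0,0,80,0,0,0],[0,45,120,0,0,0.5],[0,90,150,0,0,1],[0,135,180,0,0,2],[0,180,210,0,0,2],[-10,225,210,0,0,2],[-20,270,210,0,0,2],[-24,310,210,0,0,2],[-24,310,210,0,0,2],[-24,310,210,0,0,2]]}}

```text
time: 14.85
eef_pos: [0.5266, 0.0912, 0.2561]
tool_rot: [-2.082, -2.352, 0.001]
wrist_force: [0.8, -0.3, -2.2]
width: 0.0235
```

```bash
python3 - <<'E'
from sock import *
s=state(); print({k:np.round(v,4) for k,v in s.items() if k in("eef_pos","tool_rot","joint_pos","time","wrist_force","width")})
W=shot("wrist"); save("w3.png",W["image"])
C=cloud(W);X,Y,Z=C[...,0],C[...,1],C[...,2]
for r in finder.tip_of(W,"nut_seat"): print(round(r["p"],2),np.round(r["location"],4),np.round(proj(W,r["location"])))
for r in finder.tip_of(W,"socket_1"): print("s",round(r["p"],2),np.round(r["location"],4),np.round(proj(W,r["location"])))
m=(abs(X-.527)<.045)&(abs(Y-.187)<.032)&(Z>.05)&(Z<.0562)
print("head",m.sum(),[np.round(v,1) for v in cv2.minAreaRect((C[m][:,:2]*1000).astype(np.float32))],np.round(np.median(Z[m]),4))
m=(np.hypot(X-.527,Y-.187)<.018)&(Z>.06)&(Z<.085)
w,t,c=hexfit(C[m][:,:2]*1000,0);print("nut",m.sum(),w/3,t,np.round(c,1),np.round(np.percentile(Z[m],[10,50,90]),4))
e=s["eef_pos"]; m=(np.hypot(X-e[0],Y-e[1])<.03)&(Z>e[2]-.06)&(Z<e[2]+.045)
print("held",m.sum(),np.round(np.percentile(C[m],[2,50,98],axis=0),4).tolist() if m.sum() else 0)
E
```

```text
{'time': np.float64(14.85), 'joint_pos': array([ 1.0800e-01, -6.3200e-02,  1.2768e+00, -4.0000e-04,  1.9288e+00,
       -1.3800e-02]), 'eef_pos': array([0.5266, 0.0912, 0.2561]), 'tool_rot': array([-2.0822e+00, -2.3522e+00,  1.2000e-03]), 'wrist_force': array([ 0.8243, -0.2927, -2.2224]), 'width': np.float64(0.0235)}
0.93 [0.3809 0.2162 0.0257] [205.  80.]
0.76 [0.5294 0.1831 0.0518] [330. 125.]
s 0.64 [0.5217 0.0908 0.2177] [310. 249.]
head 2821 [array([529.3, 187. ]), array([78.3, 64. ]), np.float64(0.1)] 0.0538
nut 376 20.299743998002004 2.5 [526.8 185.9] [0.065  0.0678 0.0712]
held 4701 [[0.5083, 0.0819, 0.2186], [0.5259, 0.1012, 0.2859], [0.5426, 0.1108, 0.2992]]
```

View pics/w3.png

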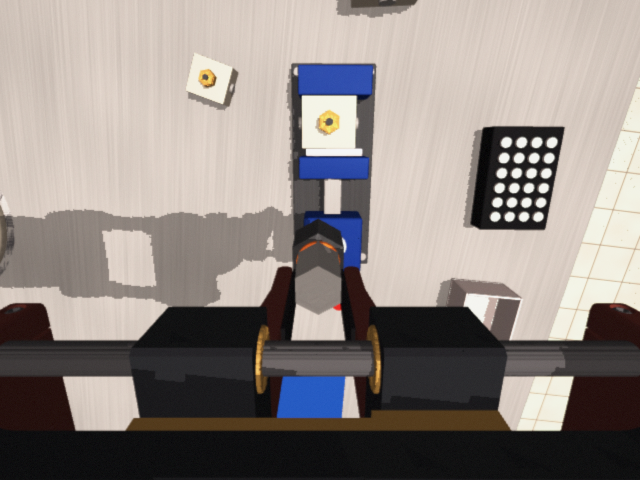

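```bash
python3 - <<'E'
from sock import *
W=shot("wrist"); C=cloud(W);X,Y,Z=C[...,0],C[...,1],C[...,2]
im=W["image"].astype(int); h=cv2.cvtColor(W["image"],cv2.COLOR_RGB2HSV)
near=(abs(X-.527)<.06)&(abs(Y-.187)<.06)
cream=near&(Z>.051)&(Z<.058)&(h[...,1]<70)&(h[...,2]>130)
P=C[cream]; q=(P[:,:2]-[.527,.187])@np.array([[np.cos(.117),-np.sin(.117)],[np.sin(.117),np.cos(.117)]])
m=(abs(q[:,0])<.035)&(q[:,1]>-.0285)&(q[:,1]<.032); print(np.round(np.percentile(q[m],[0,1,2,50,98,99,100],axis=0)*1000,1).tolist())
print("head",m.sum(),[np.round(v,1) for v in cv2.minAreaRect((P[m][:,:2]*1000).astype(np.float32))])
gold=near&(h[...,0]<30)&(h[...,1]>120)&(Z>.06)
for lo,hi in((.062,.072),(.0665,.069),(.0675,.0705)):
    g=gold&(Z>lo)&(Z<hi); w,t,c=hexfit(C[g][:,:2]*1000,0); print(lo,g.sum(),w/3,t,np.round(c,1))
r=finder.cut_out(W,"nut_seat")
stud=near&(Z>.07); print("stud",stud.sum(),np.round(C[stud].mean(0),4))
B=shot("top");C=cloud(B);h=cv2.cvtColor(B["image"],cv2.COLOR_RGB2HSV);g=(np.hypot(C[...,0]-.527,C[...,1]-.187)<.03)&(h[...,0]<30)&(h[...,1]>120)&(C[...,2]>.058);print("top",g.sum(),hexfit(C[g][:,:2]*1000,0))
S=shot("scene")
for p,n in((B,"top"),(S,"scene")):
  for r in finder.tip_of(p,"nut_seat"): print(n,round(r["p"],2),np.round(r["location"],4))
  for t in ("pad","vise","crank_axis"):
    for r in finder.tip_of(p,t)[:1]: print(n,t,round(r["p"],2),np.round(r["location"],4))
E
```

```text
[[-30.0, -27.8], [-29.6, -27.8], [-28.8, -27.7], [-0.1, 1.0], [28.7, 26.6], [29.4, 26.7], [29.9, 26.9]]
head 2461 [array([527. , 186.6]), array([59.9, 54.7]), np.float64(6.8)]
0.062 300 19.540993604801315 7.499999999999999 [526.9 185.7]
0.0665 243 18.79285147831781 15.5 [526.9 185.9]
0.0675 174 18.792837088587508 57.5 [526.9 186.1]
stud 1747 [0.5306 0.1533 0.4155]Traceback (most recent call last):
  File "<stdin>", line 14, in <module>
  File "sock.py", line 8, in hexfit
    d=np.array([np.cos(t+k*np.pi/3),np.sin(t+k*np.pi/3)]); q=P@d; lo,hi=np.percentile(q,[2,98]); cs.append((d,(lo+hi)/2)); w+=hi-lo
                                                                        ~~~~~~~~~~~~~^^^^^^^^^^
    return _quantile_unchecked(
        a, q, axis, out, overwrite_input, method, keepdims, weights)
    return _ureduce(a,
                    func=_quantile_ureduce_func,
    ...<5 lines>...
                    overwrite_input=overwrite_input,
                    method=method)
    r = func(a, **kwargs)
    result = _quantile(arr,
                       quantiles=q,
    ...<2 lines>...
                       out=out,
                       weights=wgt)
    slices_having_nans = np.isnan(arr[-1, ...])
                                  ~~~^^^^^^^^^
IndexError: index -1 is out of bounds for axis 0 with size 0
```

Emit:
{"method": "drive_tool", "body": {"increments": [[0,40,0,0,0,0],[1,80,-10,0,0,0],[1,94.5,-45,0,0,0],[1,94.5,-80,0,0,0],[1,94.5,-110,0,0,0],[1,94.5,-130,0,0,0],[1,94.5,-136,0,0,0],[1,94.5,-136,0,0,0],[1,94.5,-136,0,0,0]]}}

```text
time: 16.05
eef_pos: [0.5288, 0.1842, 0.1222]
tool_rot: [2.086, 2.348, 0.003]
wrist_force: [0.1, -0.0, -2.4]
width: 0.0234
```

Emit:
{"method": "drive_tool", "body": {"increments": [[0,0,-3,0,0,0],[0,0,-6,0,0,0],[0,0,-9,0,0,0],[0,0,-11,0,0,0],[0,0,-13,0,0,0],[0,0,-13,0,0,0],[0,0,-13,0,0,0]]}}

```text
time: 16.75
eef_pos: [0.5279, 0.1845, 0.1075]
tool_rot: [-2.086, -2.349, 0.0]
wrist_force: [0.2, -0.3, -2.1]
width: 0.0232
```

Emit:
{"method": "drive_tool", "body": {"increments": [[0,0,-3,0,0,0],[0,0,-6,0,0,0],[0,0,-8,0,0,0],[0,0,-9.5,0,0,0],[0,0,-9.5,0,0,0],[0,0,-9.5,0,0,0]]}}

```text
time: 17.35
eef_pos: [0.5279, 0.1845, 0.098]
tool_rot: [2.086, 2.349, -0.0]
wrist_force: [0.6, 0.5, -2.7]
width: 0.0233
```

Emit:
{"method": "drive_tool", "body": {"increments": [[0,0,-1,0,0,0],[0,0,-2,0,0,0],[0,0,-3,0,0,0],[0,0,-3,0,0,0],[0,0,-3,0,0,0],[0,0,-3,0,0,0]]}}

```text
time: 17.95
eef_pos: [0.5284, 0.1852, 0.0976]
tool_rot: [2.085, 2.349, 0.005]
wrist_force: [-2.8, 1.9, 8.0]
width: 0.0234
```

```bash
python3 - <<'E'
from h import *
s=state(); print({k:np.round(v,4) for k,v in s.items() if k in("eef_pos","time","wrist_force","ft_torque","width")})
W=shot("wrist"); S=shot("scene")
for p,n in((W,"wrist"),(S,"scene")):
  for r in finder.tip_of(p,"socket_1"): print(n,round(r["p"],2),np.round(r["location"],4))
a=W["image"][60:300,180:480]; b=cv2.resize(S["image"][180:300,310:470],None,fx=2.5,fy=2.5)
b=b[:300]; a=cv2.resize(a,(375,300)); save("seat.png",np.hstack([a,b]))
E
```

```text
{'time': np.float64(17.95), 'eef_pos': array([0.5284, 0.1852, 0.0976]), 'wrist_force': array([-2.7831,  1.8867,  8.0264]), 'ft_torque': array([ 0.0034,  0.7053, -0.012 ]), 'width': np.float64(0.0234)}
wrist 0.81 [0.5263 0.1839 0.0572]
wrist 0.15 [0.5235 0.1842 0.018 ]
scene 0.73 [ 0.5665 -0.3308  0.0085]
scene 0.65 [0.5256 0.1837 0.0496]
```

View pics/seat.png

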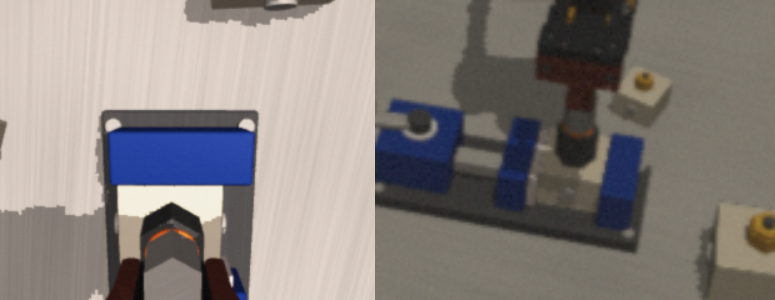

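```bash
python3 - <<'E'
from h import *
B=shot("top");S=shot("scene")
for p in(B,S):
  for t in("crank_knob","pad","socket_1"):
    for r in finder.tip_of(p,t)[:2]: print(t,round(r["p"],2),np.round(r["location"],4))
C=cloud(S);h=cv2.cvtColor(S["image"],cv2.COLOR_RGB2HSV)
m=(abs(C[...,0]-.55)<.09)&(abs(C[...,1]-.03)<.09)&(C[...,2]>.075)&(C[...,2]<.12)&((h[...,0]<8)|(h[...,0]>172))&(h[...,1]>150)
print("knob red",m.sum(),np.round(C[m].mean(0),4)); s=state(); print(np.round(s["eef_pos"],4),np.round(s["wrist_force"],1),s["width"])
E
```

```text
crank_knob 0.55 [ 0.5673 -0.0057  0.1021]
socket_1 0.74 [ 0.5675 -0.3333  0.0053]
crank_knob 0.53 [ 0.56   -0.0024  0.0991]
pad 0.69 [0.5487 0.0411 0.097 ]
pad 0.57 [0.5344 0.1666 0.0016]
socket_1 0.83 [0.5284 0.1856 0.0528]
socket_1 0.57 [ 0.566  -0.3294  0.0097]
knob red 99 [ 0.5675 -0.0016  0.0998]
[0.5284 0.1852 0.0976] [-3.1  0.7  7.8] 0.023404212096343757
```

```bash
python3 -c "
from station import ticket; print(ticket.sign_off())"
```

```text
the job is handed in; nothing more can be done
None
```

I handed the job in with the vise wound tight and the fitting socket seated on the nut, still gripped. The sign-off reports no verdict.

- **Vise:** I wound the crank clockwise to its hard stop, where the arm met about 50 N. The pictures show the head against the fixed jaw with the pad pressed on it. The knob was still where I left it at the last check. I did not measure the clamping force itself.
- **Socket:** The first one I tried, the one nearer the vise, fits. It went past the height where a small bore would have stopped with no resistance. It touched down at TCP z = 0.0976, against 0.0975 expected. It holds with about 8 N of downward push and a 25 N grip setting.
- **Other socket:** I never touched it. The top and scene views still place it on the mat, and it was upright in the last picture of it. The trough, tip box and tube rack were not touched.
- **Disagreements:**
  - Camera estimates of the crank axis were 3–5 mm off the circle the crank actually followed. I corrected for that from the wrist force.
  - The nut's place in the camera and the seated TCP differ by 1–2 mm, within calibration.
  - The knob's travel implies a starting crank angle of about 0.84 rad, slightly over the stated 0.8 limit. I put that down to the same error in the axis position.

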